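# Put the hand tools back in their rests after a batch

## Task

The batch is finished: put the four hand tools that lie about on the clear part of the table, left of the blue heat sealer, back into their grey rests with black rims, one after another. The date stamp stands upright in its short rectangular dock, the yellow carton cutter lies flat in the single long wide trough, and the two capped markers lie flat in the rest with two narrow troughs, one in each (either way round). Leave the roll of tape and the carton where they are; the stamp and markers beyond the heat sealer, at the right-hand edge, are not part of the job.

Things in the scene. Friction and masses are not known exactly. Their poses are not given: they have to be found in the camera images.
- date_stamp_center (a point): Date stamp, loose, upright: black frame, red cap on top, 35 (own x) x 58 (own y) x 80 mm high, about 0.14 kg. The point is its centre, 40 mm above its underside; own z up. The cap (36 mm along x, 56 mm along y) is the top 24 mm, 16 to 40 mm above the point: a firm grip across x; it does not slide down.
- carton_cutter_center (a point): Yellow carton cutter, loose, lying flat: 31 mm wide (own x), 143 mm long (own y), body 15 mm high, with a small black slide button up to 18 mm. The point is the centre of the body, 7.5 mm above its underside; own z points up. Grip across x at the middle. 0.06 kg.
- marker_black_center (a point): White capped marker with a black cap, loose, lying flat: 16 mm wide (own x), 128 mm long (own y), 16 mm high; it does not roll. The point is its centre, 8 mm above its underside; own z points up. Grip across x at the middle. 0.022 kg.
- marker_red_center (a point): White capped marker with a red cap, loose, lying flat: 16 mm wide (own x), 121 mm long (own y), 16 mm high; it does not roll. The point is its centre, 8 mm above its underside; own z points up. Grip across x at the middle. 0.022 kg.
- marker_rest: Grey, black-rimmed fixed rest for both markers: 158 (own x) x 116 mm (own y) plate, two narrow troughs along x centred at y = +38 and -38 mm, each 150 x 32 mm inside. Trough floors and plate 3 mm above the table; walls 3 mm thick, tops 12 mm above the table; long walls cut away over the middle 82 mm for fingers. Origin: centre of the underside, on the table; z up.
- cutter_rest: Grey, black-rimmed fixed rest for the cutter: 173 (own x) x 59 mm (own y) plate with one central trough along x, 165 x 51 mm inside. Floor 3 mm above the table; walls 3 mm thick, tops 12 mm above the table; long walls cut away over the middle 85 mm for fingers. Origin: centre of the underside, on the table; z up.
- stamp_dock: Grey, black-rimmed fixed dock for the stamp: 61 (own x) x 84 mm (own y) plate with a central walled pocket 52 (x) x 75 mm (y) inside. Floor 3 mm above the table; walls 3 mm thick, tops 12 mm above the table. The stamp's 58 mm side goes along the dock's y, either way round. Origin: centre of the underside, on the table; z up.
- tape_roll: Brown roll of packing tape, loose, lying on its flat side, 94 mm across, 48 mm high; not part of the job, to be left where it is. Origin: centre of the underside.
- carton: Closed folding carton, loose, lying flat, 83 (own x) x 122 (own y) x 39 mm high; not part of the job, to be left where it is. Origin: centre of the underside.
Mind the look-alikes: they are no part of the job. Of the things that look like the part that bears carton_cutter_center, the smaller one is meant.

How it is judged:
By the outcome, as a careful person would: the job done as asked, in the order asked, and still so for the second after the job is handed in, with the robot touching nothing.
It also fails if it takes over 104 s, if anything falls off the work surface, if the arm or the gripper's body presses on something with over 40 N, if the wrist force passes 120 N, or if a joint passes its speed limit or range.

## Robot

A 6-joint arm with a two-finger parallel gripper is mounted at the origin on a cart in front of the work surface, level with it; the furniture and walls round the work are solid. World frame = base frame: x ahead of the robot, y to its left, z up, the work surface at z = 0. Lengths are in mm, angles in rad, forces in N, time in s.
With the tool pointing down it reaches from about 275 to 1000 mm from the base axis. Payload 8.4 kg.
Tool frame: the origin (TCP) lies between the finger pads; the fingertips stand r.finger_overhang ahead of it and the grasp point (between the pads) is the TCP (r.finger_overhang is the distance from the TCP to the fingertips, in mm); z points along the fingers, y is the line along which they close (so a half turn about z gives the same grasp; the last joint's range is limited). The gripper opens to 85 mm and grips with 20 to 120 N. Pads are 22 mm wide; open, the fingers measure 114 mm over their backs; the gripper's body (76 mm by 85 mm) begins 54 mm behind the grasp point. The pads swing forward as they close: fully open they stand 13 mm farther back than shut.
Start: joints at [-1.267, 0.353, 1.633, -0, 1.155, -0.002], TCP at [188.159, -596.007, 250.281] pointing down, gripper open.
Joint ranges: [-2.63, 2.63], [-0.92, 2.1], [0.06, 2.66], [-1.3, 4.44], [0, 2.69], [-3.02, 3.02]. Speed limits (rad/s): [2.22, 2.22, 2.79, 3.14, 3.14, 3.14].

## Interface

Orientations are given as [roll, pitch, yaw] about the fixed x, y, z axes, in that order (R = Rz(yaw) Ry(pitch) Rx(roll)).
In Python, from rig import r, cams, sign_off gives the robot as it stands.
- The arm moves only by the shell command python3 -m crank 'ROWS' [FORCE]. ROWS is JSON, a list of rows, each a list of 7 numbers: the shift along the tool's x, y, z in m, then the turn, a rotation vector about the tool's x, y, z in rad, then the closure, from 0 (fully open) to 1 (shut). In form: [[dx, dy, dz, ax, ay, az, gripper], ...]. A call has 1 to 5 rows; each row is the pose to reach, as a shift and turn from the pose commanded when the call began, along the tool's axes at that moment; what a row does not reach only later rows make up. A row lasts 1/10 s, in which the tool goes at most 50 mm and 8.59 degrees, less where a joint would pass 70% of its speed; a pose out of reach is approached as far as the arm can. A call with a gripper value outside its range is refused whole. The fingers move at their own pace and stop on an object; FORCE is the grip in N (left out, the last holds). Time passes only in rows, so rows that repeat a pose let the fingers close. It gives the time, the measured TCP pose, the force, the opening and the grip force at its end, in the units of the state.
- r.sense(): the state, without advancing time (a new reading comes with each control period).
- cams.grab_frame(name): name is "side" or "top"; returns a dict with "image" (384x512x3 uint8, red, green, blue), "fx", "fy", "cx", "cy" (pixels), "position" and "orientation" of the camera in the world. Camera axes: x right, y down, z forward; pixel columns grow to the right and rows downward; lengths in mm; the calibration is good to about 2 mm. A picture is of the moment at which its call begins. There is no depth.
- sign_off(): hands the job in; it is judged then, once.
The state is a dict: "clock": time; "qpos": joint angles; "qvel": joint speeds; "joint_efforts": joint torques, N m; "eef_pos": TCP position; "tcp_rot": TCP orientation; "contact_force": force on the tool from outside, world axes, zero at the start; "wrist_torque": the same for the moment, N m; "opening": opening from 0.0 (shut) to 1.0 (fully open); "grasp_force": force on a finger pad.
Only numpy, scipy, OpenCV 4.12 (cv2) and the standard library are available. Lean on these libraries where they do the work, as an engineer would, in place of code of your own. Each camera call takes 0.05 s, during which the arm holds its last target. There are 200 camera calls.

## Working session

There is one attempt and no reset: what is moved stays moved. The work goes in short steps, Python scripts to look and compute and a shell command to move; the robot and the scene stay as the last step left them, time stands still between calls to the robot, and variables do not carry over. Pictures are saved under pics/ and viewed, at most 14 in all, crops included, and the job is handed in when it is done.

```bash
ls; mkdir -p pics; python3 - <<'E'
from rig import r,cams
import cv2
print(r.finger_overhang, r.sense())
for n in("top","side"):
    f=cams.grab_frame(n); cv2.imwrite(f"pics/{n}0.png",cv2.resize(f["image"][:,:,::-1],(800,600),interpolation=cv2.INTER_CUBIC))
    cv2.imwrite(f"{n}raw.png",f["image"][:,:,::-1])
    print({k:v for k,v in f.items() if k!="image"})
E
```

```text
pics
19.0 {'clock': 0.0, 'qpos': array([-1.26740403e+00,  3.53654774e-01,  1.63410559e+00,  1.27230014e-05,
        1.15517318e+00, -2.40929793e-03]), 'qvel': array([ 0.0012046 , -0.00119612, -0.00106847, -0.00255475, -0.00089324,
       -0.00050732]), 'joint_efforts': array([-2.97271094e-03, -6.05253696e+01, -3.42071807e+01, -4.68848193e-04,
        9.21571744e-03, -1.88831154e-05]), 'eef_pos': array([ 188.03215459, -595.59882137,  249.5697264 ]), 'tcp_rot': array([-3.14025180e+00, -1.48634846e-05,  3.05796438e-01]), 'contact_force': array([-0.9769652 ,  0.31166399,  0.22197566]), 'wrist_torque': array([-0.00395654, -0.02073682,  0.05366413]), 'grasp_force': 0.0, 'opening': 1.0047547042616238}
{'fx': 499.9960683078092, 'fy': 499.9960683078092, 'cx': 260.0888636265597, 'cy': 191.77682955253516, 'position': array([-111.23487809,  151.59975934, 1904.23532153]), 'orientation': array([-2.78839092, -0.00801206, -1.93062861])}
{'fx': 382.64200109135254, 'fy': 382.64200109135254, 'cx': 258.8257994142654, 'cy': 195.20969971270515, 'position': array([  24.50407396, 1101.51458867,  994.61300258]), 'orientation': array([-2.18471643, -0.01092835, -2.74613328])}
```

View pics/top0.png

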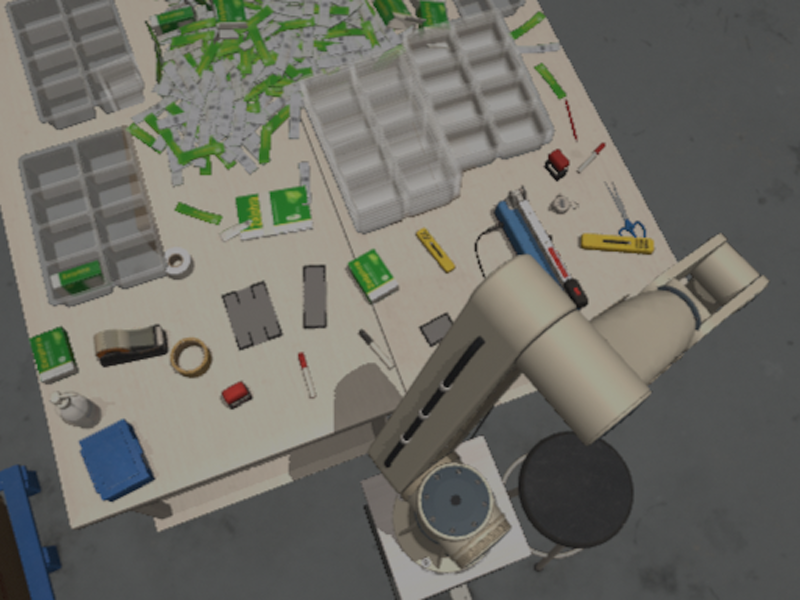

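View pics/side0.png

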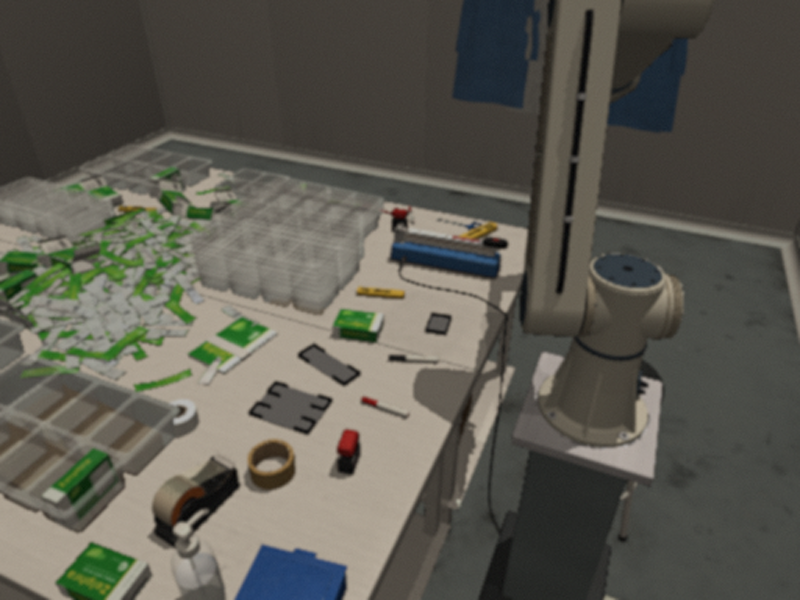

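Top view (800x600 px): the stamp is at (236,394), the red marker at (307,375), the black marker at (376,349) and the small cutter at (435,250). The marker rest is at (251,315), the cutter rest at (315,296), the dock at (437,330) with the arm close to it, the carton at (372,275) and the tape at (189,357). The side view shows the same items at (348,450), (385,407), (412,358), (381,293), (291,406), (329,363), (438,323), (358,324) and (271,464).

```bash
cat > h.py <<'E'
import numpy as np, cv2
from scipy.spatial.transform import Rotation as R
def ray(f,uv,z):
    uv=np.atleast_2d(np.asarray(uv,float))
    d=np.c_[(uv[:,0]-f["cx"])/f["fx"],(uv[:,1]-f["cy"])/f["fy"],np.ones(len(uv))]
    d=d@R.from_euler("xyz",f["orientation"]).as_matrix().T
    p=f["position"]; return (p+d*((z-p[2])/d[:,2])[:,None])[:,:2]
def seg(f,roi,kind,thr=40):
    """roi centre+half size in 800x600 px; returns mask of biggest blob (full raw image) """
    x,y,hx,hy=[int(v*.64) for v in roi]
    im=cv2.GaussianBlur(f["image"],(3,3),0).astype(int); sub=im[y-hy:y+hy+1,x-hx:x+hx+1]
    r_,g,b=sub[...,0],sub[...,1],sub[...,2]
    if kind=="dark": t=np.median(sub.sum(2)[sub.sum(2)>np.percentile(sub.sum(2),60)]); m=sub.sum(2)<t*.72
    if kind=="yellow": m=(r_-b>70)&(g-b>40)
    if kind=="red": m=(r_-g>60)
    if kind=="diff": m=np.abs(sub-np.median(sub.reshape(-1,3),0)).sum(2)>thr
    m=cv2.morphologyEx(m.astype(np.uint8),cv2.MORPH_CLOSE,np.ones((3,3)))
    cs,_=cv2.findContours(m,cv2.RETR_EXTERNAL,cv2.CHAIN_APPROX_NONE)
    c=max(cs,key=cv2.contourArea)[:,0]+[x-hx,y-hy]
    return c
def rect(f,c,z):
    (cx,cy),(w,h),a=cv2.minAreaRect(ray(f,c,z).astype(np.float32))
    if w<h: w,h,a=h,w,a+90
    return np.round([cx,cy,w,h,(a+90)%180-90],1)   # long-axis angle deg
E
cat > m.py <<'E'
from h import *; from rig import cams
F={n:cams.grab_frame(n) for n in("top","side")}
J={"stampcap":("red",64,(236,394,28,28),(348,442,22,22)),
"cutter":("yellow",8,(435,250,35,35),(381,293,40,20)),
"blackm":("diff",8,(378,349,28,28),(412,359,40,15)),
"redm":("diff",8,(307,375,18,36),(385,407,36,18)),
"mrest":("dark",6,(251,315,42,45),(291,406,52,38)),
"crest":("dark",6,(315,296,20,42),(329,363,42,30)),
"dock":("dark",6,(437,330,24,24),(438,323,22,20)),
"redcap":("red",8,(303,360,12,14),(370,402,14,12))}
for n in F:
    v=F[n]["image"][:,:,::-1].copy()
    for k,(kind,z,a,b) in J.items():
        try:
            c=seg(F[n],a if n=="top" else b,kind); print(n,k,rect(F[n],c,z)); cv2.polylines(v,[c.reshape(-1,1,2).astype(np.int32)],True,(255,0,255),1)
        except Exception as e: print(n,k,e)
    x,y,w,h=(130,140,180,130) if n=="top" else (150,170,150,140)
    cv2.imwrite(f"pics/seg_{n}.png",cv2.resize(v[y:y+h,x:x+w],None,fx=4,fy=4,interpolation=cv2.INTER_CUBIC))
E
python3 m.py
```

```text
top stampcap [443.  370.4  50.6  31.7 -81.4]
top cutter [ 646.3 -230.   139.1   29.    15.3]
top blackm [443.   10.9 139.9 125.1 -20.5]
top redm [438.8 196.2 126.9  23.4  -1.7]
top mrest [6.398e+02 2.784e+02 1.623e+02 1.162e+02 3.000e-01]
top crest [632.6 110.8 177.9  57.4 -18. ]
top dock [ 425.5 -155.5  109.7  103.9  -22. ]
top redcap [478.  193.6  29.9   9.4  -4.5]
side stampcap [445.8 367.   55.9  31.2 -77.9]
side cutter [ 647.1 -230.5  136.8   35.4   17.2]
side blackm [423.9  28.  167.5  61.3   7.5]
side redm [441.3 201.4 131.2  35.5  -3.2]
side mrest [6.415e+02 2.811e+02 1.656e+02 1.272e+02 4.000e-01]
side crest [634.3 114.5 183.9  69.7 -17.9]
side dock [ 437.1 -153.7  100.5   62.5  -82. ]
side redcap [480.3 194.9  27.8  10.7  -1.7]
```

View pics/seg_top.png

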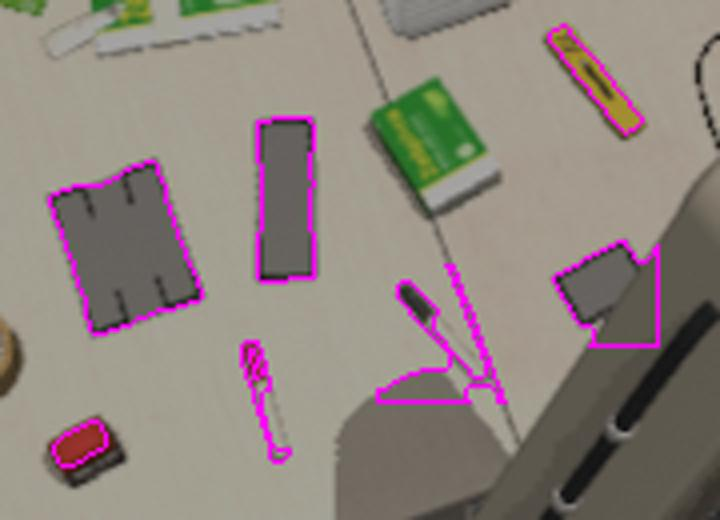

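View pics/seg_side.png

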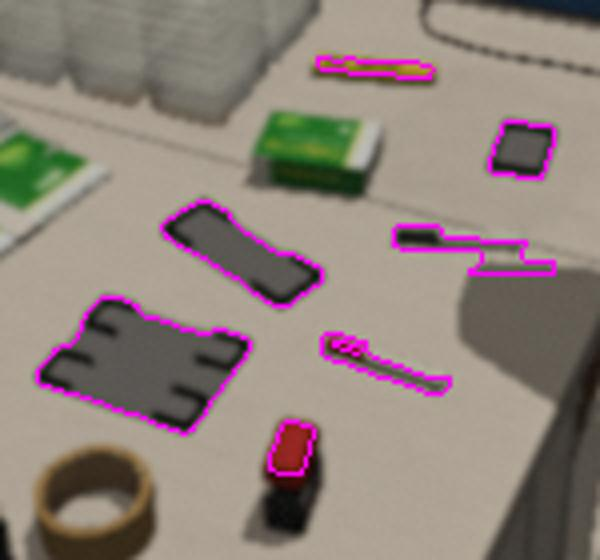

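The top picture outlines the cap, cutter and both long rests well, and both views agree to about 3 mm. The arm hides part of the dock and a shadow touches the black marker, so I'll measure those again after the arm moves. I'm writing a planner and then moving toward the stamp.

```bash
cat > g.py <<'E'
# usage: g.py "x y z yawdeg" ... : prints tool-axis shift/turn per 5-row call, from the present pose
import sys; from h import *; from rig import r
s=r.sense(); p=np.array(s["eef_pos"]); Rm=R.from_euler("xyz",s["tcp_rot"])
for w in sys.argv[1:]:
    x,y,z,a=map(float,w.split()); t=np.array([x,y,z]); Rt=R.from_euler("xyz",[np.pi,0,np.radians(a)])
    rv=(Rm.inv()*Rt).as_rotvec(); n=max(1,int(np.ceil(max(np.linalg.norm(t-p)/245,abs(np.degrees(rv[2]))/42))))
    for i in range(n):
        q=p+(t-p)/n; v=(rv/n); print(w,"|",np.round(Rm.inv().apply(q-p)/1000,3),np.round(v,3),"dist %.0f"%np.linalg.norm(q-p))
        p2=q; Rm=Rm*R.from_rotvec(v); t0=t; p=p2; n_left=n-i-1
        n=n  # equal parts
        if n_left: t=p+(t0-p)*(n/n_left) 
        t,t0=(t,t0)
        if n_left: t=p+(t0-p); t=p+(np.array([x,y,z])-p)*n/n_left
E
cat > g.py <<'E'
# usage: g.py "x y z yawdeg" ... : prints tool-axis shift/turn per 5-row call, from the present pose
import sys; from h import *; from rig import r
s=r.sense(); p=np.array(s["eef_pos"]); Rm=R.from_euler("xyz",s["tcp_rot"])
for w in sys.argv[1:]:
    *t,a=map(float,w.split()); d=np.array(t)-p; rv=(Rm.inv()*R.from_euler("xyz",[np.pi,0,np.radians(a)])).as_rotvec()
    n=max(1,int(np.ceil(max(np.linalg.norm(d)/245,abs(np.degrees(rv[2]))/42))))
    for i in range(n):
        print(w,"|",np.round(Rm.inv().apply(d/n)/1000,3),np.round(rv/n,3)); Rm=Rm*R.from_rotvec(rv/n)
    p=p+d
E
python3 g.py "480 -250 270 40" "470 330 250 100"
python3 -c "
from h import *
from math import *
from rig import cams
f=cams.grab_frame('top');c=seg(f,(236,394,28,28),'red');print(rect(f,c,78))"
```

```text
480 -250 270 40 | [ 0.191 -0.121 -0.01 ] [-0.    -0.    -0.196]
480 -250 270 40 | [ 0.211 -0.081 -0.01 ] [-0.    -0.    -0.196]
470 330 250 100 | [ 0.122 -0.15   0.007] [-0.     0.    -0.349]
470 330 250 100 | [ 0.166 -0.1    0.007] [-0.     0.    -0.349]
470 330 250 100 | [ 0.19  -0.037  0.007] [-0.     0.    -0.349]
[438.8 368.7  50.2  31.4 -81.4]
```

```bash
python3 -m crank '[[0.191,-0.121,-0.01,0,0,-0.196,0],[0.191,-0.121,-0.01,0,0,-0.196,0],[0.191,-0.121,-0.01,0,0,-0.196,0],[0.191,-0.121,-0.01,0,0,-0.196,0],[0.191,-0.121,-0.01,0,0,-0.196,0]]'
python3 -m crank '[[0.211,-0.081,-0.01,0,0,-0.196,0],[0.211,-0.081,-0.01,0,0,-0.196,0],[0.211,-0.081,-0.01,0,0,-0.196,0],[0.211,-0.081,-0.01,0,0,-0.196,0],[0.211,-0.081,-0.01,0,0,-0.196,0]]'
python3 g.py "470 330 250 100"
```

```text
clock: 0.75
eef_pos: [335.5, -420.4, 260.5]
tcp_rot: [-3.141, -0.001, 0.503]
contact_force: [1.0, -0.5, 0.8]
opening: 1.003
grasp_force: 0.0
clock: 1.25
eef_pos: [481.8, -247.8, 270.6]
tcp_rot: [3.141, -0.001, 0.7]
contact_force: [0.0, -0.2, 0.7]
opening: 1.003
grasp_force: 0.0
470 330 250 100 | [ 0.121 -0.15   0.007] [ 0.    -0.    -0.349]
470 330 250 100 | [ 0.165 -0.1    0.007] [ 0.    -0.    -0.349]
470 330 250 100 | [ 0.189 -0.037  0.007] [ 0.    -0.    -0.349]
```

```bash
python3 -m crank '[[0.121,-0.15,0.007,0,0,-0.349,0],[0.121,-0.15,0.007,0,0,-0.349,0],[0.121,-0.15,0.007,0,0,-0.349,0],[0.121,-0.15,0.007,0,0,-0.349,0],[0.121,-0.15,0.007,0,0,-0.349,0]]' | sed -n 2,3p
python3 -m crank '[[0.165,-0.1,0.007,0,0,-0.349,0],[0.165,-0.1,0.007,0,0,-0.349,0],[0.165,-0.1,0.007,0,0,-0.349,0],[0.165,-0.1,0.007,0,0,-0.349,0],[0.165,-0.1,0.007,0,0,-0.349,0]]' | sed -n 2,3p
python3 -m crank '[[0.189,-0.037,0.007,0,0,-0.349,0],[0.189,-0.037,0.007,0,0,-0.349,0],[0.189,-0.037,0.007,0,0,-0.349,0],[0.189,-0.037,0.007,0,0,-0.349,0],[0.189,-0.037,0.007,0,0,-0.349,0]]'
python3 m.py
```

```text
eef_pos: [475.6, -53.7, 263.1]
tcp_rot: [-3.14, -0.001, 1.051]
eef_pos: [472.2, 138.8, 256.2]
tcp_rot: [3.142, -0.001, 1.4]
clock: 2.75
eef_pos: [469.0, 331.2, 249.0]
tcp_rot: [3.141, -0.001, 1.748]
contact_force: [-0.2, -0.5, -0.4]
opening: 1.002
grasp_force: 0.0
top stampcap [445.6 372.   39.4  18.6 -74.8]
top cutter [ 646.3 -230.   139.1   29.    15.3]
top blackm [442.1   8.5 139.9 135.9 -20.5]
top redm [381.  214.6  87.5  62.9  69.5]
top mrest [674.4 354.8 146.7 136.6  41. ]
top crest [625.8 112.9 191.7  95.9 -18.8]
top dock [ 435.9 -156.5   86.1   63.8  -81. ]
top redcap max() iterable argument is empty
side stampcap [447.1 369.5  44.   20.4 -74.1]
side cutter [ 644.5 -231.3  133.    36.5   17.2]
side blackm [444.2  14.4 134.6  38.9  20. ]
side redm [455.6 196.6 132.8 118.9  31.4]
side mrest [6.410e+02 2.811e+02 1.665e+02 1.272e+02 4.000e-01]
side crest [633.5  88.9 202.5 184.9 -66.5]
side dock [ 437.1 -153.7  100.5   62.5  -82. ]
side redcap [480.4 194.3  27.2  12.4 -11.2]
```

View pics/seg_top.png

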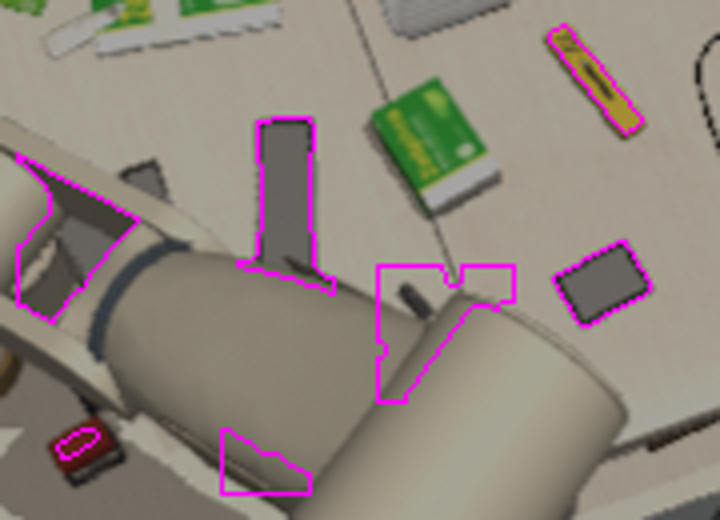

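The unobstructed dock comes out at (436,-156), 86x64 mm with its long axis at -81°, which fits the given size. In the top view the stamp cap is now at crop (77,442). I'll refine the stamp from the first stored pictures and check that the tape is clear.

```bash
cat > k.py <<'E'
from h import *; from rig import cams
F={n:dict(cams.grab_frame(n),image=cv2.imread(n+"raw.png")[:,:,::-1]) for n in("top","side")}
print("tape",ray(F["top"],np.array([[189,357]])*.64,40), ray(F["side"],np.array([[271,452]])*.64,48))
import h
for n,a in(("top",(236,394,28,28)),("side",(348,442,22,30))):
    f=F[n]; x,y,hx,hy=[int(v*.64) for v in a]; s=f["image"][y-hy:y+hy,x-hx:x+hx].astype(int)
    for t in (25,40,60):
        m=((s[...,0]-s[...,1])>t).astype(np.uint8); c=max(cv2.findContours(m,0,1)[0],key=cv2.contourArea)[:,0]+[x-hx,y-hy]
        print(n,t,rect(f,c,80),rect(f,c,68))
# markers: both views, black cap and whole
for n,k,a in(("top","bc",(376,349,28,28)),("side","bc",(412,359,40,15))):
    f=F[n]; x,y,hx,hy=[int(v*.64) for v in a]; s=f["image"][y-hy:y+hy,x-hx:x+hx].astype(int).sum(2)
    m=(s<230).astype(np.uint8); c=max(cv2.findContours(m,0,1)[0],key=cv2.contourArea)[:,0]+[x-hx,y-hy]; print(n,k,rect(f,c,8))
E
python3 k.py; python3 g.py "441 368 150 99"
```

```text
tape [[573.08185245 452.03964555]] [[581.24191516 444.55345891]]
top 25 [437.6 367.8  55.1  38.3 -79. ] [441.2 369.2  55.4  38.5 -79. ]
top 40 [437.4 368.3  53.5  36.5 -80.9] [441.  369.7  53.8  36.7 -80.9]
top 60 [438.2 367.6  52.   31.4 -82.4] [441.8 369.   52.4  31.6 -82.4]
side 25 [437.4 382.8  70.   37.8 -78. ] [442.8 373.3  70.9  38.3 -78. ]
side 40 [437.5 382.4  63.2  33.9 -76.7] [442.9 373.   64.   34.4 -76.7]
side 60 [438.2 379.8  55.4  30.8 -79.5] [443.6 370.4  56.2  31.2 -79.5]
top bc [482.1  26.1  38.1  11.4  23.6]
side bc [481.2  28.2  42.4  19.6  12.5]
441 368 150 99 | [ 0.046 -0.02   0.099] [-0.001  0.001  0.016]
```

```bash
python3 -m crank '[[0.045,-0.022,0.099,0,0,0,0],[0.045,-0.022,0.099,0,0,0,0],[0.045,-0.022,0.099,0,0,0,0],[0.045,-0.022,0.135,0,0,0,0],[0.045,-0.022,0.165,0,0,0,0]]'
python3 g.py "440 369 66 100"
```

```text
clock: 3.45
eef_pos: [440.4, 367.3, 84.6]
tcp_rot: [3.14, -0.001, 1.744]
contact_force: [1.1, 0.9, 0.4]
opening: 1.0
grasp_force: 0.0
440 369 66 100 | [ 0.002 -0.     0.019] [ 0.002 -0.001 -0.001]
```

```bash
python3 -m crank '[[0.002,0,0.018,0,0,0,0],[0.002,0,0.018,0,0,0,0.5],[0.002,0,0.018,0,0,0,1],[0.002,0,0.018,0,0,0,1],[0.002,0,0.018,0,0,0,1]]' 40
python3 -m crank '[[0,0,0,0,0,0,1],[0,0,0,0,0,0,1],[0,0,0,0,0,0,1],[0,0,-0.02,0,0,0,1],[0,0,-0.05,0,0,0,1]]'
python3 -m crank '[[0,0,-0.05,0,0,0,1],[0,0,-0.1,0,0,0,1],[0,0,-0.1,0,0,0,1]]'
python3 g.py "450 100 170 100" "436 -156 140 99"
```

```text
clock: 3.95
eef_pos: [440.3, 370.5, 68.2]
tcp_rot: [3.139, -0.001, 1.745]
contact_force: [1.1, -1.6, 5.0]
opening: 0.407
grasp_force: 39.5
clock: 4.45
eef_pos: [437.8, 369.1, 115.9]
tcp_rot: [-3.139, 0.002, 1.745]
contact_force: [0.1, -0.8, -1.4]
opening: 0.406
grasp_force: 40.4
clock: 4.75
eef_pos: [441.8, 372.5, 223.9]
tcp_rot: [3.131, -0.006, 1.745]
contact_force: [1.4, 0.8, -0.6]
opening: 0.404
grasp_force: 40.5
450 100 170 100 | [-0.135 -0.02   0.026] [ 0.005 -0.003 -0.   ]
450 100 170 100 | [-0.135 -0.02   0.026] [ 0.005 -0.003 -0.   ]
436 -156 140 99 | [-0.125 -0.029  0.015] [-0.    -0.     0.009]
436 -156 140 99 | [-0.125 -0.028  0.015] [-0.    -0.     0.009]
```

```bash
python3 -m crank '[[-0.135,-0.02,0.026,0,0,0,1],[-0.135,-0.02,0.026,0,0,0,1],[-0.135,-0.02,0.026,0,0,0,1],[-0.27,-0.04,0.052,0,0,0,1],[-0.27,-0.04,0.052,0,0,0,1]]' | sed -n 2,3p
python3 -m crank '[[-0.2,-0.04,0,0,0,0,1],[-0.2,-0.04,0,0,0,0,1],[-0.2,-0.04,0,0,0,0,1],[-0.2,-0.04,0,0,0,0,1],[-0.2,-0.04,0,0,0,0,1]]'| sed -n 2,3p
python3 g.py "436 -156 120 99"
python3 - <<'E'
from rig import cams
import cv2
for n in("side",):
    f=cams.grab_frame(n); v=f["image"][150:330,150:350,::-1]; cv2.imwrite("pics/s1.png",cv2.resize(v,None,fx=3,fy=3,interpolation=2))
E
```

```text
eef_pos: [444.6, 133.8, 171.3]
tcp_rot: [3.141, -0.0, 1.746]
eef_pos: [439.8, -73.1, 171.6]
tcp_rot: [3.141, 0.001, 1.74]
436 -156 120 99 | [-0.081 -0.018  0.052] [0.    0.001 0.012]
```

View pics/s1.png

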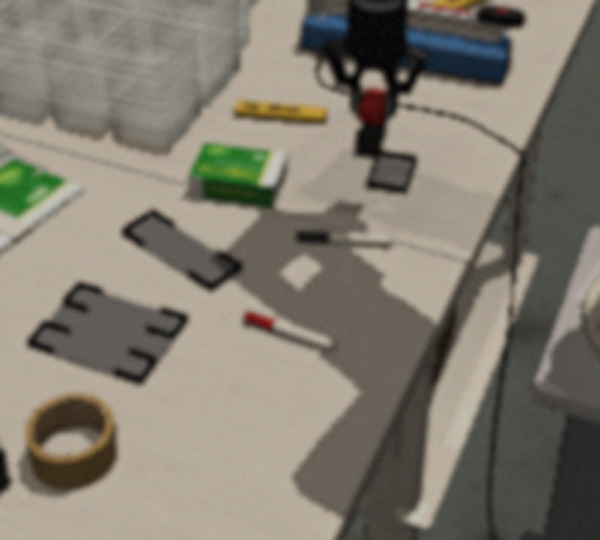

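The picture shows the stamp hanging upright in the grip at (372,120), and the dock is free at (391,172). Lowering it into the dock.

```bash
python3 -m crank '[[-0.081,-0.018,0.03,0,0,0.01,1],[-0.081,-0.018,0.052,0,0,0.01,1],[-0.081,-0.018,0.07,0,0,0.01,1],[-0.081,-0.018,0.07,0,0,0.01,1],[-0.081,-0.018,0.07,0,0,0.01,1]]'
python3 g.py "436 -156 72 99"
```

```text
clock: 6.3
eef_pos: [436.6, -150.3, 101.6]
tcp_rot: [-3.141, -0.001, 1.736]
contact_force: [0.8, 0.3, -1.5]
opening: 0.406
grasp_force: 40.5
436 -156 72 99 | [-0.006 -0.002  0.03 ] [-0.001 -0.001  0.008]
```

```bash
python3 -m crank '[[-0.006,-0.001,0,0,0,0.008,1],[-0.006,-0.001,0.01,0,0,0.008,1],[-0.006,-0.001,0.02,0,0,0.008,1],[-0.006,-0.001,0.026,0,0,0.008,1],[-0.006,-0.001,0.03,0,0,0.008,1]]'
python3 g.py "436 -156 71 99"
```

```text
clock: 6.8
eef_pos: [436.4, -157.2, 70.8]
tcp_rot: [-3.141, -0.0, 1.727]
contact_force: [6.0, 2.9, 21.3]
opening: 0.407
grasp_force: 41.0
436 -156 71 99 | [ 0.001 -0.    -0.   ] [-0.001 -0.    -0.001]
```

Contact came at floor height (wall contact would be about 9 mm higher), so I'm releasing and lifting.

```bash
python3 -m crank '[[0,0,-0.001,0,0,0,0.5],[0,0,-0.001,0,0,0,0.3],[0,0,-0.001,0,0,0,0.2],[0,0,-0.001,0,0,0,0.1],[0,0,-0.001,0,0,0,0]]'
python3 -m crank '[[0,0,-0.02,0,0,0,0],[0,0,-0.05,0,0,0,0],[0,0,-0.1,0,0,0,0],[0,0,-0.11,0,0,0,0]]'
python3 g.py "646 -230 180 105" "646 -230 180 15"
python3 - <<'E'
from rig import cams
import cv2
f=cams.grab_frame("side"); v=f["image"][140:250,220:340,::-1]; cv2.imwrite("pics/s2.png",cv2.resize(v,None,fx=4,fy=4,interpolation=2))
E
```

```text
clock: 7.3
eef_pos: [436.8, -157.6, 72.8]
tcp_rot: [3.141, 0.0, 1.727]
contact_force: [0.1, -0.3, -0.5]
opening: 1.002
grasp_force: 0.0
clock: 7.7
eef_pos: [439.0, -158.4, 187.1]
tcp_rot: [3.136, 0.003, 1.727]
contact_force: [-0.9, 0.1, -0.9]
opening: 0.998
grasp_force: 0.0
646 -230 180 105 | [-0.103  0.193  0.009] [ 0.006  0.004 -0.106]
646 -230 180 15 | [0. 0. 0.] [-0.    -0.     0.524]
646 -230 180 15 | [0. 0. 0.] [-0.    -0.     0.524]
646 -230 180 15 | [0. 0. 0.] [-0.    -0.     0.524]
```

View pics/s2.png

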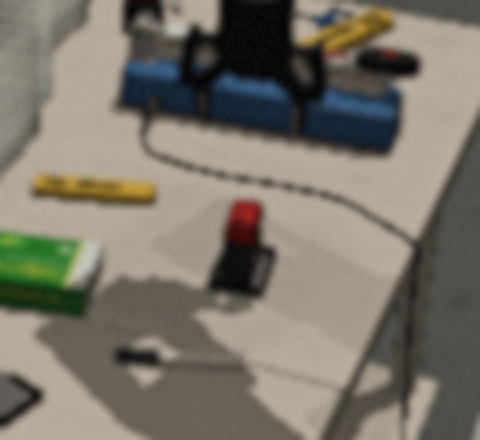

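The side view shows the stamp standing upright in the dock at (243,250). Now the cutter.

```bash
python3 -m crank '[[-0.1,0.193,0.009,0.006,0.004,0.5,0],[-0.1,0.193,0.009,0.006,0.004,0.5,0],[-0.1,0.193,0.009,0.006,0.004,0.6,0],[-0.1,0.193,0.009,0.006,0.004,0.7,0],[-0.1,0.193,0.009,0.006,0.004,0.75,0]]' | sed -n 2,3p
python3 -m crank '[[0,0,0,0,0,0.7,0.3],[0,0,0,0,0,0.7,0.3],[0,0,0,0,0,0.7,0.3],[0,0,0,0,0,0.7,0.3],[0,0,0,0,0,0.7,0.3]]'
python3 g.py "646 -230 60 15.5"
```

```text
eef_pos: [646.3, -227.4, 171.4]
tcp_rot: [-3.136, -0.002, 0.971]
clock: 8.75
eef_pos: [642.2, -226.0, 171.5]
tcp_rot: [-3.134, 0.005, 0.271]
contact_force: [-0.8, 0.8, -0.2]
opening: 0.698
grasp_force: 0.0
646 -230 60 15.5 | [0.003 0.006 0.111] [-0.008  0.005  0.   ]
```

```bash
python3 -m crank '[[0.003,0.006,0.05,-0.007,0.005,0,0.3],[0.003,0.006,0.1,-0.007,0.005,0,0.3],[0.003,0.006,0.12,-0.007,0.005,0,0.3],[0.003,0.006,0.13,-0.007,0.005,0,0.3],[0.003,0.006,0.13,-0.007,0.005,0,0.3]]'
python3 g.py "646 -230 22 15.5"
```

```text
clock: 9.25
eef_pos: [645.6, -230.2, 41.3]
tcp_rot: [-3.14, 0.001, 0.277]
contact_force: [0.4, 0.0, -0.2]
opening: 0.692
grasp_force: 0.0
646 -230 22 15.5 | [ 0.    -0.     0.019] [-0.001  0.001  0.006]
```

```bash
python3 -m crank '[[0,0,0.01,0,0,0,0.3],[0,0,0.019,0,0,0,0.3],[0,0,0.019,0,0,0,1],[0,0,0.019,0,0,0,1],[0,0,0.019,0,0,0,1]]' 30
python3 -m crank '[[0,0,0,0,0,0,1],[0,0,0,0,0,0,1],[0,0,-0.02,0,0,0,1],[0,0,-0.06,0,0,0,1],[0,0,-0.1,0,0,0,1]]'
python3 g.py "640 -50 130 -1" "633 112 110 -18"
```

```text
clock: 9.75
eef_pos: [647.3, -230.8, 25.2]
tcp_rot: [3.14, -0.003, 0.277]
contact_force: [-1.2, -0.1, -0.5]
opening: 0.352
grasp_force: 29.7
clock: 10.25
eef_pos: [645.9, -230.3, 124.8]
tcp_rot: [-3.141, -0.0, 0.277]
contact_force: [-0.0, 0.2, 0.3]
opening: 0.351
grasp_force: 29.9
640 -50 130 -1 | [ 0.044 -0.175 -0.005] [-0.    -0.     0.294]
633 112 110 -18 | [-0.01  -0.162  0.02 ] [-0.    -0.     0.297]
```

```bash
python3 -m crank '[[0.044,-0.175,-0.005,0,0,0.294,1],[0.044,-0.175,-0.005,0,0,0.294,1],[0.044,-0.175,-0.005,0,0,0.294,1],[0.044,-0.175,-0.005,0,0,0.294,1],[0.044,-0.175,-0.005,0,0,0.294,1]]' | sed -n 2,3p
python3 -m crank '[[-0.01,-0.162,0.02,0,0,0.297,1],[-0.01,-0.162,0.02,0,0,0.297,1],[-0.01,-0.162,0.02,0,0,0.297,1],[-0.01,-0.162,0.02,0,0,0.297,1],[-0.01,-0.162,0.02,0,0,0.297,1]]'
python3 g.py "633 112 50 -18"
python3 - <<'E'
from rig import cams
import cv2
f=cams.grab_frame("side"); v=f["image"][150:330,130:330,::-1]; cv2.imwrite("pics/s3.png",cv2.resize(v,None,fx=3,fy=3,interpolation=2))
E
```

```text
eef_pos: [640.9, -46.3, 129.8]
tcp_rot: [-3.141, -0.002, -0.014]
clock: 11.25
eef_pos: [633.7, 113.7, 109.0]
tcp_rot: [-3.141, -0.001, -0.311]
contact_force: [-0.4, -0.1, -0.4]
opening: 0.351
grasp_force: 30.0
633 112 50 -18 | [-0.     0.002  0.059] [-0.    -0.001  0.003]
```

View pics/s3.png

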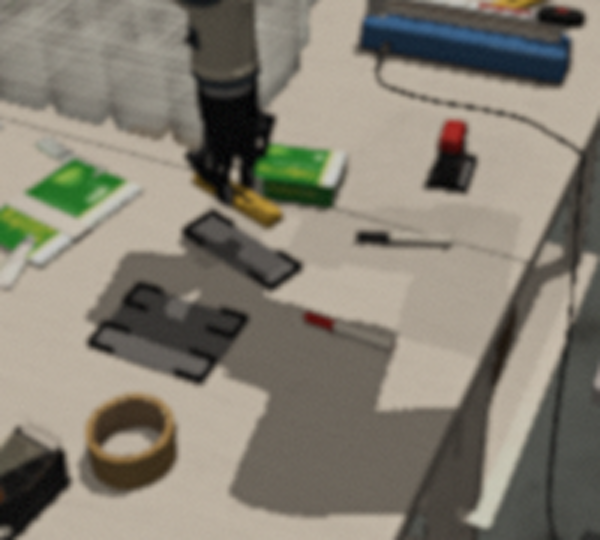

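The cutter is held level at (240,203) and lines up with its rest at (241,248). Lowering it.

```bash
python3 -m crank '[[0,0.001,0.04,0,0,0.003,1],[0,0.001,0.06,0,0,0.003,1],[0,0.001,0.07,0,0,0.003,1],[0,0.001,0.078,0,0,0.003,1],[0,0.001,0.082,0,0,0.003,1]]'
python3 -m crank '[[0,0,0,0,0,0,1]]'
python3 g.py "633 112 26 -18"
```

```text
clock: 11.8
eef_pos: [634.3, 110.0, 27.9]
tcp_rot: [-3.141, -0.002, -0.318]
contact_force: [-14.5, -6.1, 45.2]
opening: 0.348
grasp_force: 34.8
clock: 11.9
eef_pos: [634.6, 110.4, 28.4]
tcp_rot: [-3.141, -0.003, -0.318]
contact_force: [0.5, -0.7, 0.2]
opening: 0.353
grasp_force: 30.0
633 112 26 -18 | [-0.002 -0.001  0.002] [-0.001 -0.003 -0.003]
```

```bash
python3 -m crank '[[0,0,0,0,0,0,0.5],[0,0,0,0,0,0,0.4],[0,0,0,0,0,0,0.4],[0,0,-0.02,0,0,0,0.4],[0,0,-0.06,0,0,0,0.4]]'
python3 -m crank '[[0,0,-0.05,0,0,0,0.4],[0,0,-0.1,0,0,0,0.4],[0,0,-0.1,0,0,0,0.4]]'
python3 - <<'E'
import sys; sys.argv=["x"]
from h import *; from rig import cams
f={n:cams.grab_frame(n) for n in("top","side")}
for n,a in(("top",(378,349,30,30)),("side",(413,357,36,16))):
    x,y,hx,hy=[int(v*.64) for v in a]; s=f[n]["image"][y-hy:y+hy,x-hx:x+hx,::-1]; 
    cv2.imwrite(f"pics/bm_{n}.png",cv2.resize(s,None,fx=10,fy=10,interpolation=2))
a=cv2.imread("pics/bm_top.png");b=cv2.imread("pics/bm_side.png")
w=max(a.shape[1],b.shape[1]);p=lambda i:cv2.copyMakeBorder(i,0,0,0,w-i.shape[1],0)
cv2.imwrite("pics/bm.png",np.vstack([p(a),p(b)]));print(a.shape,b.shape)
v=f["side"]["image"][170:290,130:330,::-1];cv2.imwrite("pics/s4.png",cv2.resize(v,None,fx=4,fy=4,interpolation=2))
E
```

```text
clock: 12.4
eef_pos: [631.5, 110.6, 85.3]
tcp_rot: [3.139, 0.003, -0.317]
contact_force: [0.5, -0.4, 0.6]
opening: 0.598
grasp_force: 0.0
clock: 12.7
eef_pos: [637.6, 111.8, 195.3]
tcp_rot: [-3.136, -0.013, -0.317]
contact_force: [0.7, 0.1, 0.8]
opening: 0.6
grasp_force: 0.0
(380, 380, 3) (200, 460, 3)
```

View pics/bm.png

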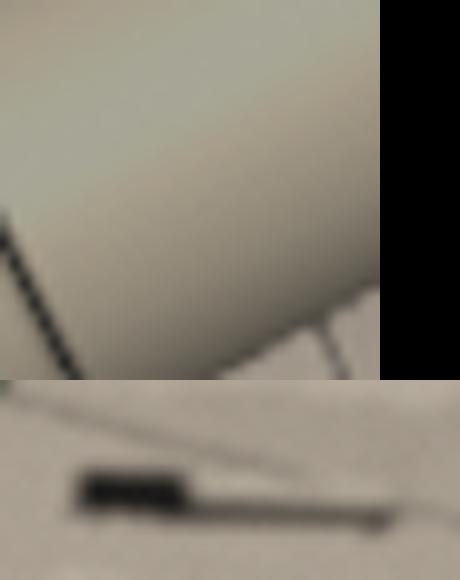

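View pics/s4.png

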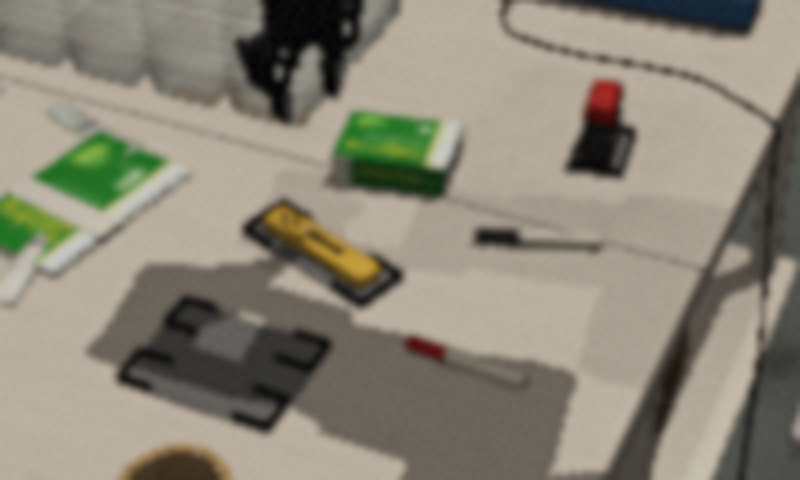

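The side view shows the cutter flat in its trough at (322,246). The black marker runs from (476,237) to (600,245), the red one from (407,345) to (525,380). Casting the marker ends, read from the pictures, in both views.

```bash
python3 - <<'E'
from h import *; from rig import cams
P={"black":{"top":[(230.5,211.2),(252,235)],"side":[(248.5,229),(280,230.9)]},"red":{"top":[(192.3,225.5),(200.3,254.5)],"side":[(231.2,255.7),(262.2,265.8)]}}
f={n:cams.grab_frame(n) for n in("top","side")}
for k in P:
  for n in P[k]:
    q=ray(f[n],P[k][n],9); d=q[0]-q[1]; print(k,n,np.round(q.mean(0),1),"len %.0f ang %.1f"%(np.linalg.norm(d),np.degrees(np.arctan2(d[1],d[0]))))
# red cap centre & black cap axis from first stored pictures
for n in f: f[n]["image"]=cv2.imread(n+"raw.png")[:,:,::-1]
g=f["top"]["image"].astype(int)
# white body of markers: brighter than local table
for k,(x,y,hx,hy) in {"black":(242,225,16,14),"red":(197,242,8,18)}.items():
    s=g[y-hy:y+hy,x-hx:x+hx]; br=s.sum(2)-np.median(s.sum(2)); print(k,"bright",np.percentile(br,[50,90,97,99]))
E
python3 g.py "442 10 190 -18" "442 10 80 22"
```

```text
black top [440.5   7.6] len 130 ang 20.8
black side [441.7  18.7] len 125 ang 18.1
red top [437.4 194.8] len 122 ang -3.3
red side [436.6 201.6] len 123 ang -1.0
black bright [ 0.   13.   15.   16.05]
red bright [0. 4. 5. 6.]
442 10 190 -18 | [-0.15   0.155 -0.004] [ 0.    -0.    -0.003]
442 10 80 22 | [ 0.   -0.    0.11] [-0.     0.    -0.698]
```

```bash
python3 -m crank '[[-0.15,0.155,0,0,0,0,0.2],[-0.15,0.155,0,0,0,0,0.2],[-0.15,0.155,0,0,0,0,0.2],[-0.15,0.155,0,0,0,0,0.2],[-0.15,0.155,0,0,0,0,0.2]]' | sed -n 2,3p
python3 -m crank '[[0,0,0.03,0,0,-0.66,0.2],[0,0,0.06,0,0,-0.66,0.2],[0,0,0.09,0,0,-0.66,0.2],[0,0,0.11,0,0,-0.66,0.2],[0,0,0.11,0,0,-0.66,0.2]]'
python3 g.py "442 11 24 20"
python3 - <<'E'
from rig import cams
import cv2
f=cams.grab_frame("side"); v=f["image"][190:260,225:315,::-1]; cv2.imwrite("pics/s5.png",cv2.resize(v,None,fx=6,fy=6,interpolation=2))
E
```

```text
eef_pos: [436.8, 9.2, 184.9]
tcp_rot: [3.139, 0.005, -0.318]
clock: 13.9
eef_pos: [440.6, 10.6, 73.6]
tcp_rot: [-3.14, 0.004, 0.348]
contact_force: [-0.9, -0.2, -0.1]
opening: 0.795
grasp_force: 0.0
442 11 24 20 | [0.002 0.    0.05 ] [-0.001  0.004 -0.001]
```

View pics/s5.png

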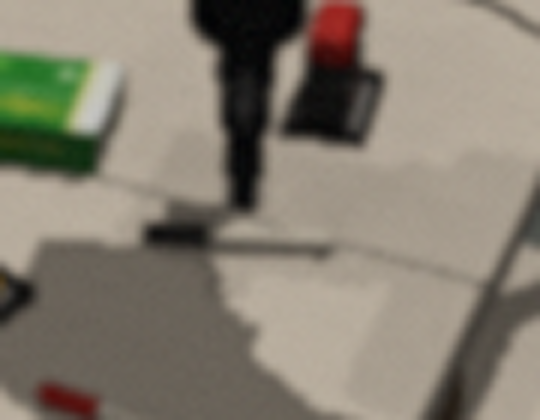

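The fingers at (243,205) sit over the middle of the black marker, which runs from (148,233) to (330,250). Descending and gripping.

```bash
python3 -m crank '[[0.002,0,0.025,0,0.004,0,0.2],[0.002,0,0.04,0,0.004,0,0.2],[0.002,0,0.051,0,0.004,0,0.2],[0.002,0,0.051,0,0.004,0,0.6],[0.002,0,0.051,0,0.004,0,1]]' 25
python3 -m crank '[[0,0,0,0,0,0,1],[0,0,0,0,0,0,1],[0,0,0,0,0,0,1],[0,0,0,0,0,0,1]]'
python3 g.py "442 11 100 20" "540 160 130 0" "640 317 100 0"
```

```text
clock: 14.45
eef_pos: [444.9, 11.2, 26.0]
tcp_rot: [3.141, -0.005, 0.342]
contact_force: [0.3, 0.6, -0.4]
opening: 0.469
grasp_force: 0.0
clock: 14.85
eef_pos: [445.4, 11.2, 26.8]
tcp_rot: [3.14, -0.007, 0.343]
contact_force: [-0.4, -1.2, 6.3]
opening: 0.174
grasp_force: 25.8
442 11 100 20 | [-0.003 -0.001 -0.073] [ 0.001 -0.007 -0.006]
540 160 130 0 | [ 0.143 -0.106 -0.03 ] [-0.    -0.     0.349]
640 317 100 0 | [ 0.1   -0.157  0.03 ] [ 0.  0. -0.]
```

```bash
python3 -m crank '[[-0.003,0,-0.02,0,-0.005,0,1],[-0.003,0,-0.05,0,-0.005,0,1],[-0.003,0,-0.073,0,-0.005,0,1],[-0.003,0,-0.073,0,-0.005,0,1]]' | tail -5
python3 -m crank '[[0.143,-0.106,-0.03,0,0,0.343,1],[0.143,-0.106,-0.03,0,0,0.343,1],[0.143,-0.106,-0.03,0,0,0.343,1],[0.143,-0.106,-0.03,0,0,0.343,1],[0.143,-0.106,-0.03,0,0,0.343,1]]' | sed -n 2,3p
python3 -m crank '[[0.1,-0.157,0.03,0,0,0,1],[0.1,-0.157,0.03,0,0,0,1],[0.1,-0.157,0.03,0,0,0,1],[0.1,-0.157,0.03,0,0,0,1],[0.1,-0.157,0.03,0,0,0,1]]'
python3 g.py "640 317 50 0"
python3 - <<'E'
from h import *; from rig import cams
f=cams.grab_frame("side"); v=f["image"][190:310,120:270,::-1]; cv2.imwrite("pics/s6.png",cv2.resize(v,None,fx=5,fy=5,interpolation=2))
E
```

```text
eef_pos: [443.5, 10.1, 101.8]
tcp_rot: [3.139, -0.006, 0.343]
contact_force: [-0.2, 0.0, -0.4]
opening: 0.173
grasp_force: 25.1
eef_pos: [543.6, 161.6, 129.5]
tcp_rot: [-3.14, -0.005, 0.002]
clock: 16.25
eef_pos: [641.7, 317.9, 96.8]
tcp_rot: [-3.142, -0.001, 0.002]
contact_force: [0.4, -0.6, 0.1]
opening: 0.176
grasp_force: 25.1
640 317 50 0 | [-0.002  0.001  0.047] [-0.    -0.001  0.002]
```

View pics/s6.png

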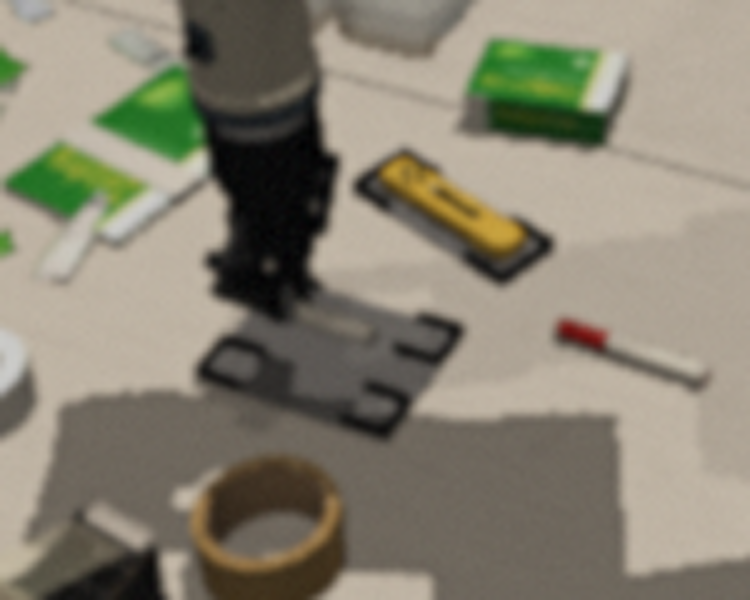

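The black marker hangs level in the grip, with its tail at (372,330), and the trough below is free. I'll check the tail against where it should be (x of about 640-64=576).

```bash
python3 - <<'E'
from h import *; from rig import cams
f=cams.grab_frame("side"); print(ray(f,[(194.6,256)],78))
E
python3 -m crank '[[-0.002,0.001,0.02,0,0,0,1],[-0.002,0.001,0.04,0,0,0,1],[-0.002,0.001,0.05,0,0,0,1],[-0.002,0.001,0.056,0,0,0,1],[-0.002,0.001,0.056,0,0,0,1]]'
python3 g.py "640 317 29 0"
```

```text
[[578.04504473 313.84800854]]
clock: 16.85
eef_pos: [638.2, 313.0, 42.6]
tcp_rot: [3.14, 0.0, -0.001]
contact_force: [0.3, -0.1, 0.8]
opening: 0.174
grasp_force: 25.1
640 317 29 0 | [ 0.002 -0.004  0.014] [ 0.001  0.    -0.001]
```

```bash
python3 -m crank '[[0.001,-0.003,0.004,0,0,0,1],[0.001,-0.003,0.007,0,0,0,1],[0.001,-0.003,0.01,0,0,0,1],[0.001,-0.003,0.012,0,0,0,1],[0.001,-0.003,0.013,0,0,0,1]]'
python3 -m crank '[[0,0,0,0,0,0,1]]'
```

```text
clock: 17.35
eef_pos: [639.6, 316.9, 29.9]
tcp_rot: [3.141, -0.001, -0.0]
contact_force: [0.3, -0.3, 5.2]
opening: 0.178
grasp_force: 25.7
clock: 17.45
eef_pos: [639.7, 317.0, 30.1]
tcp_rot: [3.141, -0.001, -0.0]
contact_force: [-0.2, -0.3, 0.2]
opening: 0.174
grasp_force: 25.1
```

Seated at floor height. Releasing to a modest opening, lifting and going to the red marker.

```bash
python3 -m crank '[[0,0,0.001,0,0,0,0.7],[0,0,0.001,0,0,0,0.6],[0,0,0.001,0,0,0,0.6],[0,0,-0.02,0,0,0,0.6],[0,0,-0.06,0,0,0,0.6]]'
python3 -m crank '[[0,0,-0.05,0,0,0,0.2],[0,0,-0.07,0,0,0,0.2],[0,0,-0.07,0,0,0,0.2]]' | sed -n 2,3p
python3 g.py "437 197 140 -2.5"
```

```text
clock: 17.95
eef_pos: [637.5, 315.9, 87.4]
tcp_rot: [3.138, 0.005, -0.0]
contact_force: [0.8, 0.8, -0.7]
opening: 0.4
grasp_force: 0.0
eef_pos: [641.8, 318.1, 164.7]
tcp_rot: [-3.139, -0.007, -0.0]
437 197 140 -2.5 | [-0.205  0.121  0.023] [-0.003 -0.007  0.043]
```

```bash
python3 -m crank '[[-0.205,0.121,0.023,0,0,0.043,0.2],[-0.205,0.121,0.023,0,0,0.043,0.2],[-0.205,0.121,0.023,0,0,0.043,0.2],[-0.205,0.121,0.023,0,0,0.043,0.2],[-0.205,0.121,0.023,0,0,0.043,0.2]]' | sed -n 2,3p
python3 -m crank '[[0,0,0.03,0,0,0,0.2],[0,0,0.065,0,0,0,0.2],[0,0,0.075,0,0,0,0.2],[0,0,0.075,0,0,0,0.2]]'
python3 g.py "437 197 24 -2.5"
python3 - <<'E'
from h import *; from rig import cams
f=cams.grab_frame("side"); v=f["image"][190:310,130:280,::-1]; cv2.imwrite("pics/s7.png",cv2.resize(v,None,fx=5,fy=5,interpolation=2))
E
```

```text
eef_pos: [430.9, 194.1, 135.4]
tcp_rot: [3.139, 0.002, -0.043]
clock: 19.15
eef_pos: [433.3, 195.3, 60.4]
tcp_rot: [3.139, 0.003, -0.043]
contact_force: [0.1, -0.3, 0.3]
opening: 0.797
grasp_force: 0.0
437 197 24 -2.5 | [ 0.004 -0.002  0.036] [0.002 0.003 0.   ]
```

View pics/s7.png

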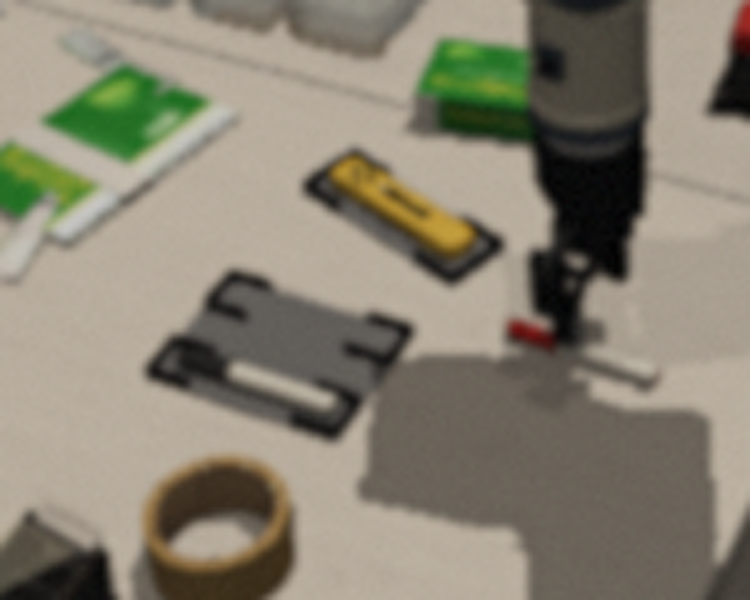

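The black marker lies in its trough at (255,375). The red marker runs from (510,330) to (655,378) under the fingers at (567,335). Descending and gripping.

```bash
python3 -m crank '[[0.004,-0.002,0.015,0,0.003,0,0.2],[0.004,-0.002,0.028,0,0.003,0,0.2],[0.004,-0.002,0.036,0,0.003,0,0.2],[0.004,-0.002,0.036,0,0.003,0,0.6],[0.004,-0.002,0.036,0,0.003,0,1]]' 25 | sed -n 2,4p
python3 -m crank '[[0,0,0,0,0,0,1],[0,0,0,0,0,0,1],[0,0,0,0,0,0,1],[0,0,0,0,0,0,1]]'
python3 -m crank '[[0,0,-0.02,0,0,0,1],[0,0,-0.05,0,0,0,1],[0,0,-0.08,0,0,0,1],[0,0,-0.08,0,0,0,1]]'
python3 g.py "640 241 100 0"
```

```text
eef_pos: [438.7, 197.7, 26.1]
tcp_rot: [3.141, -0.004, -0.043]
contact_force: [-0.0, -0.4, 0.1]
clock: 20.1
eef_pos: [439.1, 197.9, 26.5]
tcp_rot: [3.141, -0.005, -0.043]
contact_force: [-1.8, 0.4, 6.6]
opening: 0.177
grasp_force: 25.7
clock: 20.5
eef_pos: [440.6, 198.8, 109.3]
tcp_rot: [-3.139, -0.009, -0.043]
contact_force: [-0.1, -0.5, 0.5]
opening: 0.174
grasp_force: 24.9
640 241 100 0 | [ 0.197 -0.051  0.011] [-0.002 -0.009 -0.043]
```

```bash
python3 -m crank '[[0.198,-0.051,0,0,-0.006,-0.043,1],[0.198,-0.051,0,0,-0.006,-0.043,1],[0.198,-0.051,0.0,0,-0.006,-0.043,1],[0.198,-0.051,0.005,0,-0.006,-0.043,1],[0.198,-0.051,0.01,0,-0.006,-0.043,1]]' | sed -n 2,3p
python3 -m crank '[[0,0,0.02,0,0,0,1],[0,0,0.045,0,0,0,1],[0,0,0.055,0,0,0,1],[0,0,0.055,0,0,0,1],[0,0,0.055,0,0,0,1]]'
python3 g.py "640 241 30 0"
python3 - <<'E'
from h import *; from rig import cams
f=cams.grab_frame("side"); v=f["image"][190:310,130:280,::-1]; cv2.imwrite("pics/s8.png",cv2.resize(v,None,fx=5,fy=5,interpolation=2))
E
```

```text
eef_pos: [644.2, 241.3, 96.2]
tcp_rot: [-3.141, -0.003, -0.001]
clock: 21.5
eef_pos: [638.4, 240.2, 41.9]
tcp_rot: [3.141, 0.002, -0.0]
contact_force: [0.7, 0.3, 0.6]
opening: 0.174
grasp_force: 24.9
640 241 30 0 | [ 0.002 -0.001  0.012] [ 0.001  0.002 -0.   ]
```

View pics/s8.png

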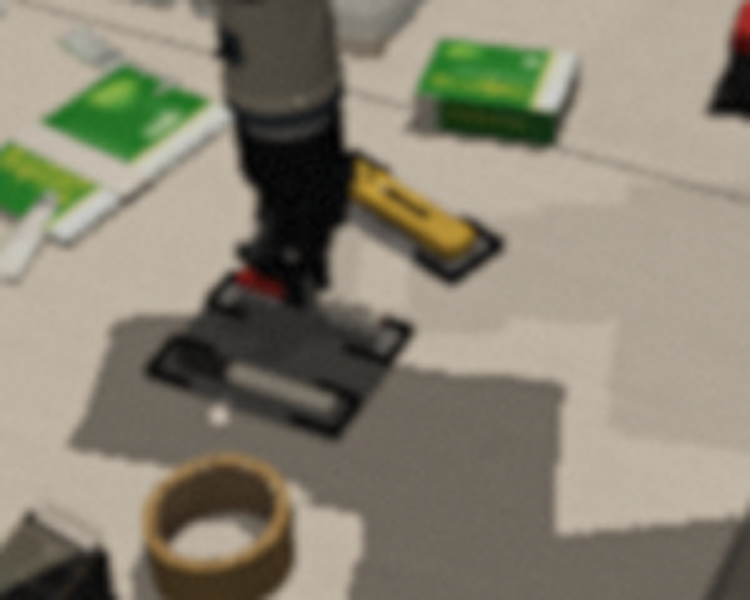

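The red marker hangs over the free trough, with its cap tip at about (238,278) and its tail at about (385,328). I'll check both ends numerically while lowering.

```bash
python3 - <<'E'
from h import *; from rig import cams
f=cams.grab_frame("side"); print(ray(f,[(177.6,245.6),(207,255.6)],24))
E
python3 -m crank '[[0.002,-0.001,0.003,0,0.002,0,1],[0.002,-0.001,0.006,0,0.002,0,1],[0.002,-0.001,0.009,0,0.002,0,1],[0.002,-0.001,0.011,0,0.002,0,1],[0.002,-0.001,0.012,0,0.002,0,1]]'
python3 -m crank '[[0,0,0,0,0,0,1]]'
```

```text
[[696.07926162 244.92785624]
 [570.90766354 248.10994936]]
clock: 22.1
eef_pos: [640.2, 241.1, 29.6]
tcp_rot: [3.141, 0.001, -0.0]
contact_force: [-4.4, -1.8, 11.6]
opening: 0.178
grasp_force: 26.2
clock: 22.2
eef_pos: [640.3, 241.1, 29.7]
tcp_rot: [3.141, 0.0, -0.0]
contact_force: [-0.5, -0.1, 0.8]
opening: 0.176
grasp_force: 25.0
```

```bash
python3 -m crank '[[0,0,0.0,0,0,0,0.7],[0,0,0.0,0,0,0,0.6],[0,0,0.0,0,0,0,0.6],[0,0,-0.02,0,0,0,0.6],[0,0,-0.06,0,0,0,0.6]]' | sed -n 2,5p
python3 -m crank '[[0,0,-0.05,0,0,0,0.5],[0,0,-0.1,0,0,0,0.4],[0,0.05,-0.12,0,0,0,0.4],[0,0.1,-0.12,0,0,0,0.4],[0,0.15,-0.12,0,0,0,0.4]]' | sed -n 2,3p
python3 -m crank '[[-0.2,0.1,0,0,0,0,0.4],[-0.2,0.1,0,0,0,0,0.4],[-0.2,0.1,0,0,0,0,0.4],[-0.2,0.1,0,0,0,0,0.4],[-0.2,0.1,0,0,0,0,0.4]]' 
python3 - <<'E'
from h import *; from rig import cams
f={n:cams.grab_frame(n) for n in("top","side")}
def blob(n,cond,roi,z,label):
    x0,x1,y0,y1=roi; s=f[n]["image"][y0:y1,x0:x1].astype(int); m=cond(s).astype(np.uint8)
    cs=cv2.findContours(m,0,1)[0]
    if not cs: print(n,label,"none"); return
    c=max(cs,key=cv2.contourArea)[:,0]+[x0,y0]; print(n,label,rect(f[n],c,z))
red=lambda s:s[...,0]-s[...,1]>50
yel=lambda s:(s[...,0]-s[...,2]>70)&(s[...,1]-s[...,2]>40)
wht=lambda s:(s.sum(2)>360)
for n,rr in(("top",(143,182,181,226)),("side",(155,215,238,282))):
    blob(n,red,rr,12,"redcap"); 
    x0,x1,y0,y1=rr; s=f[n]["image"][y0:y1,x0:x1].astype(int); 
    m=(wht(s)).astype(np.uint8); num,l,st,ce=cv2.connectedComponentsWithStats(m)
    for i in range(1,num):
        if st[i][4]>8:
            c=np.argwhere(l==i)[:,::-1]+[x0,y0]; print("  white",st[i][4],rect(f[n],c,11))
blob("top",yel,(185,222,160,220),11,"cutter"); blob("side",yel,(180,240,210,252),11,"cutter")
blob("top",red,(260,300,195,225),83,"stampcap"); blob("side",red,(265,300,180,215),67,"stampcap")
E
```

```text
eef_pos: [638.1, 240.4, 87.1]
tcp_rot: [3.139, 0.006, -0.0]
contact_force: [0.5, -0.3, -0.3]
opening: 0.399
eef_pos: [640.7, 93.8, 211.3]
tcp_rot: [3.141, -0.003, 0.001]
clock: 23.7
eef_pos: [436.2, -6.2, 209.4]
tcp_rot: [3.141, 0.003, -0.001]
contact_force: [-0.5, 1.9, -0.0]
opening: 0.6
grasp_force: 0.0
top redcap [ 6.823e+02  2.396e+02  3.730e+01  1.260e+01 -1.000e-01]
  white 85 [721.5 291.   73.   26.1  69.6]
  white 576 [627.8 276.5 188.5 152.3 -17.5]
  white 56 [6.22e+02 2.39e+02 7.59e+01 1.13e+01 1.00e-01]
  white 57 [618.7 314.7  78.3  11.2   0.7]
side redcap [684.3 241.4  36.   15.7  -4.9]
  white 1575 [652.4 282.8 244.  217.7  23.4]
  white 74 [ 6.199e+02  3.137e+02  8.230e+01  1.530e+01 -1.000e-01]
top cutter [638.2 109.  134.6  24.5 -18.4]
side cutter [640.7 106.6 138.9  32.5 -18.4]
top stampcap [ 437.3 -174.1   28.7   15.3   10.9]
side stampcap [ 441.7 -162.4   60.6   29.6  -70.4]
```

The markers and cutter lie within their troughs. The arm hides the stamp from the top camera, so I'm moving it left to check.

```bash
python3 -m crank '[[0,-0.24,-0.02,0,0,0,0.4],[0,-0.24,-0.02,0,0,0,0.4],[0,-0.24,-0.02,0,0,0,0.4],[0,-0.24,-0.02,0,0,0,0.4],[0,-0.24,-0.02,0,0,0,0.4]]' | sed -n 2,3p
python3 -m crank '[[0,0,0,0,0,0,0.4],[0,0,0,0,0,0,0.4],[0,0,0,0,0,0,0.4]]'
python3 - <<'E'
from h import *; from rig import cams
f={n:cams.grab_frame(n) for n in("top","side")}
for n,(x0,x1,y0,y1) in (("top",(260,300,195,225)),("side",(265,300,180,225))):
    s=f[n]["image"][y0:y1,x0:x1].astype(int)
    for t in(25,45,60):
        m=(s[...,0]-s[...,1]>t).astype(np.uint8); c=max(cv2.findContours(m,0,1)[0],key=cv2.contourArea)[:,0]+[x0,y0]; print(n,t,rect(f[n],c,83),rect(f[n],c,71))
    m=(s.sum(2)<np.percentile(s.sum(2),90)*.72).astype(np.uint8)|(s[...,0]-s[...,1]>40); m=m.astype(np.uint8)
    c=max(cv2.findContours(m,0,1)[0],key=cv2.contourArea)[:,0]+[x0,y0]; print(n,"all dark",rect(f[n],c,6))
E
```

```text
eef_pos: [440.9, 238.3, 230.3]
tcp_rot: [-3.141, -0.001, 0.001]
clock: 24.6
eef_pos: [440.4, 234.5, 229.5]
tcp_rot: [3.141, 0.0, -0.0]
contact_force: [0.2, -0.3, 0.3]
opening: 0.601
grasp_force: 0.0
top 25 [ 432.5 -155.7   57.9   37.5  -82.8] [ 436.1 -157.7   58.3   37.7  -82.8]
top 45 [ 432.5 -155.9   54.5   33.9  -82.8] [ 436.1 -157.9   54.9   34.1  -82.8]
top 60 [ 433.7 -155.8   50.4   31.1  -79.7] [ 437.3 -157.8   50.7   31.3  -79.7]
top all dark [ 431.9 -143.6  121.2   73.1  -69.9]
side 25 [ 434.3 -137.4   83.1   35.6  -78.6] [ 439.7 -153.7   84.2   36.1  -78.6]
side 45 [ 433.5 -137.5   66.    29.2  -70.4] [ 438.8 -153.8   66.9   29.6  -70.4]
side 60 [ 434.6 -141.5   58.2   28.3  -80.3] [ 440.  -157.9   59.    28.7  -80.3]
side all dark [ 445.1 -193.1  181.1   65.8  -80.2]
```

The stamp is centred at about (435,-157) and aligned with the dock, at the height of a stamp standing in it. Everything is in place, so I'm handing it in.

```bash
python3 -c "
from rig import sign_off
print(sign_off())"
```

```text
the job is handed in; nothing more can be done
None
```

I put the stamp, carton cutter and both markers back in their rests, in that order, and handed the job in at about 25 s; final camera measurements put all four within their rests.

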